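# Swing the inspection camera over the open culture jar and take its picture

### The arm

A 6-joint arm with a two-finger parallel gripper is mounted at the origin on the work surface. World frame = base frame: x ahead of the robot, y to its left, z up, the work surface at z = 0. Lengths are in m, angles in rad, forces in N, time in s.
With the tool pointing down it reaches from about 0.325 to 0.875 m from the base axis. Payload 4.4 kg.
Tool frame: the origin (TCP) lies at the very end of the fingers, on their centre line; the grasp point (between the pads) lies 19 mm behind it (r.pinch_z is the distance from the TCP to the grasp point, in m); z points along the fingers, y is the direction in which the jaws open and shut (so a half turn about z gives the same grasp; the last joint's range is limited). The gripper opens to 85 mm and grips with 20 to 120 N. Pads are 22 mm wide; open, the fingers measure 114 mm over their backs; the gripper's body (76 mm by 85 mm) begins 54 mm behind the grasp point. The pads swing forward as they close: fully open they stand 13 mm farther back than shut.
Start: joints at [1.149, 0.207, 1.542, -0, 1.393, -0.15], TCP at [0.154, 0.554, 0.231] pointing down, gripper open.
Joint ranges: [-2.73, 2.73], [-0.86, 2.22], [0.23, 2.46], [-1.11, 4.25], [0.08, 2.63], [-2.82, 2.82]. Speed limits (rad/s): [2.79, 2.79, 3.14, 3.14, 3.14, 3.14].

### API

Orientations are given as a rotation vector (axis times angle).
In Python, from cell import r gives the robot as it stands. The module is installed in compiled form; this text tells all that it offers.
- The arm moves only by the tool drive_tool, never from a script. Its argument "steps" is a list of rows, each an object of numbers: "tx", "ty", "tz": the shift along the world's x, y, z in mm; "roll": the turn about the world's z in degrees; "claw": the opening in per cent of the stroke, from 0 (shut) to 100 (fully open). In form: [{"tx": .., "ty": .., "tz": .., "roll": .., "claw": ..}, ...]. A call has 1 to 10 rows; each row shifts and turns the commanded pose from where the row before left it; what a row does not reach is not made up. A row lasts 1/8 s, in which the tool goes at most 62.5 mm and 10.7 degrees, less where a joint would pass 70% of its speed; a pose out of reach is approached as far as the arm can. A call with a gripper value outside its range is refused whole. The fingers move at their own pace and stop on an object; the grip force is fixed at half the most. Time passes only in rows, so rows that do not move let the fingers close. It gives the time, the measured TCP pose, the force and the opening at its end, in the units of the state.
- r.read_state(): the state, without advancing time (a new reading comes with each control period).
- r.camera(name): name is "side" or "top"; returns a dict with "color" (480x640x3 uint8, red, green, blue), "fx", "fy", "cx", "cy" (pixels), "distortion" ([k1, k2, p1, p2, k3] as OpenCV has them; the pictures are not rectified), "rvec" (rotation vector, rad) and "tvec" (3), from world to camera coordinates, as OpenCV has them. Camera axes: x right, y down, z forward; pixel columns grow to the right and rows downward; lengths in m; the calibration is good to about 2 mm. A picture is of the moment at which its call begins. There is no depth.
- r.finish_job(): hands the job in, once; it reports no verdict.
The state is a dict: "t": time; "joint_positions": joint angles; "dq": joint speeds; "effort": joint torques, N m; "ee_pos": TCP position; "tcp_rot": TCP orientation; "ft_force": force on the tool from outside, world axes, zero at the start; "ft_torque": the same for the moment, N m; "gripper_width": finger opening in m.
Only numpy, scipy, OpenCV 4.12 (cv2) and the standard library are available. Lean on these libraries where they do the work, as an engineer would, in place of code of your own. Each camera call takes 0.05 s, during which the arm holds its last target.

### The job

Gently push the orange-tipped swing arm round with a fingertip, without pinching it, until the inspection camera hangs centred over the open plantlet jar (the one without a lid). Then press the blue shutter button all the way down and let it come up again. Leave the jars and everything else on the bench standing where they are, and do not press the button before the camera is over that jar.

Things in the scene. Friction and masses are not known exactly. Their poses are not given: they have to be found in the camera images.
- swing (a joint): Angle of the camera's swing arm about its upright pivot post, rad. 0: the arm points along the stand's own -x (roughly towards the robot, the stand being yawed up to 0.3 rad); positive is counter-clockwise seen from above. Stops at -1.25 and 1.25. A stiff hinge: about 2 N at the orange fin turns it, and it stays where it is left. The arm is level and its centre line 155 mm above the bench.
- pivot (a point): Point on the axis of the steel pivot post, 155 mm above the bench, at mid-height of the swing arm. The post stands on a white round foot of 110 mm diameter; the arm's grey hub is 48 mm across, its top 181 mm above the bench.
- lens (a point): Centre of the black lens under the camera, 150 mm from the pivot axis and 123 mm above the bench, straight down the arm from the pivot. The camera is a white upright cylinder with a blue band, 46 mm in diameter, its top 193 mm above the bench.
- fin (a point): Point for pushing on the orange fin at the arm's outer end, 215 mm from the pivot axis, 155 mm above the bench. The fin is an upright plate in line with the arm, 170 to 245 mm from the pivot axis, 10 mm thick, 34 mm tall (138 to 172 mm above the bench); it can be pushed on either flat side.
- open_jar_mouth (a point): Centre of the mouth of the open clear jar with green plantlets: 64 mm diameter, 95 mm tall, no lid, loose. This point is at its rim. It stands within about 6 mm of the circle that the lens sweeps.
- yellow_jar_top (a point): Centre of the lid of the jar with a yellow lid: 68 mm across, 97 mm tall, loose, must stay. Stands under the lens circle too.
- red_jar_top (a point): Centre of the lid of the jar with a red lid: 68 mm across, 97 mm tall, loose, must stay. Stands under the lens circle too.
- shutter_top (a point): Centre of the top of the blue round shutter button, 34 mm in diameter, in a white housing on the bench. Its spring needs 4 N to be fully down.
- shutter (a joint): Travel of the shutter button, m: 0 up, 0.006 fully down.
- jar_lid: Loose green jar lid lying on the bench, 68 mm across, 15 mm tall; origin at the centre of its underside. Must stay.
- dishes: Stack of three petri dishes, 90 mm across, 45 mm tall; origin at the centre of the underside. Must stay.
- spray: White spray bottle with black head, 72 mm across, 196 mm tall; origin at the centre of the underside. Must stay.
- lamp_pot: Small steel pot with a neck, 84 mm across, 95 mm tall; origin at the centre of the underside. Must stay.
Not all that is in view belongs to the job. Several things look just like the part that bears shutter_top: the one meant starts nearest to the robot's base.

How it is judged:
By the outcome, as a careful person would: the job done as asked, in the order asked, and still so for the second after the job is handed in, with the robot touching nothing.
It also fails if it takes over 64 s, if anything falls off the work surface, if the arm or the gripper's body presses on something with over 40 N, if the wrist force passes 120 N, or if a joint passes its speed limit or range.

## Working session

There is one attempt and no reset: what is moved stays moved. The work goes in short steps, Python scripts to look and compute and a tool call to move; the robot and the scene stay as the last step left them, time stands still between calls to the robot, and variables do not carry over. Pictures are saved under pics/ and viewed, and the job is handed in when it is done.

Besides the shell and the picture viewer there is one more tool, called as name(argument=value, ...) on one line, values as JSON. drive_tool: Moves the arm, as the interface text tells. Its arguments: {"type":"object","properties":{"steps":{"type":"array","items":{"type":"object","properties":{"tx":{"type":"number"},"ty":{"type":"number"},"tz":{"type":"number"},"roll":{"type":"number"},"claw":{"type":"number"}}}}},"required":["steps"]}

```bash
mkdir -p pics
python3 - <<'E'
from cell import r
import cv2,pickle
for n in ("side","top"):
    c=r.camera(n); pickle.dump(c,open(f"{n}0.pkl","wb"))
    cv2.imwrite(f"pics/{n}0.png",c["color"][:,:,::-1])
    print(n,c["fx"],c["cx"],c["cy"],c["distortion"],c["rvec"],c["tvec"])
print(r.read_state())
E
```

```text
side 513.7165220324821 320.48787662108697 231.95870992375066 [-0.07256085  0.          0.          0.          0.        ] [ 0.26981635 -2.74813283  1.35006583] [0.54653586 0.17740847 1.33712106]
top 442.540713315818 315.38805041016803 237.90486191456927 [0.01780249 0.         0.         0.         0.        ] [ 2.13172829 -2.1822151   0.1343225 ] [-0.01617994  0.5464668   1.01508618]
{'t': 0.1, 'joint_positions': array([ 1.14847728e+00,  2.07365509e-01,  1.54286308e+00, -3.54380211e-05,
        1.39351853e+00, -1.50515654e-01]), 'dq': array([-9.28428226e-04, -1.46379807e-03, -3.89386758e-03, -6.41010170e-04,
        7.42500195e-05,  5.68265272e-04]), 'effort': array([-8.27187869e-04, -3.84095192e+01, -2.92548716e+01, -1.91419422e-04,
        4.86962206e-03,  6.23625567e-06]), 'ee_pos': array([0.15410365, 0.5532228 , 0.23019979]), 'tcp_rot': array([-0.42554681, -3.11205556,  0.00326125]), 'ft_force': array([0.20077727, 0.37148322, 0.12230942]), 'ft_torque': array([-0.01915636, -0.01516307,  0.02890679]), 'gripper_width': 0.08531195154765993}
```

View pics/side0.png

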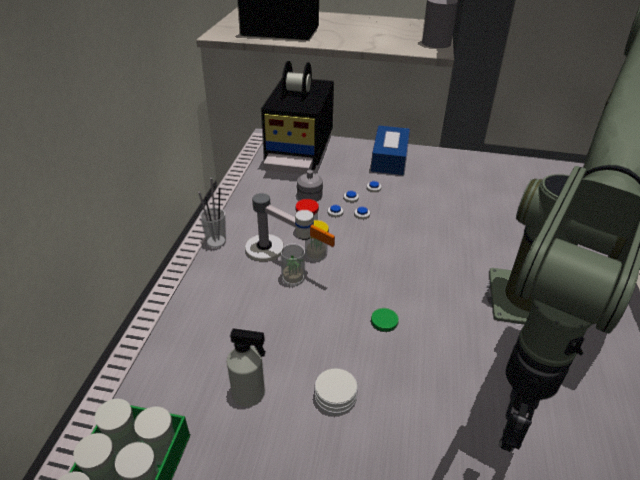

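View pics/top0.png

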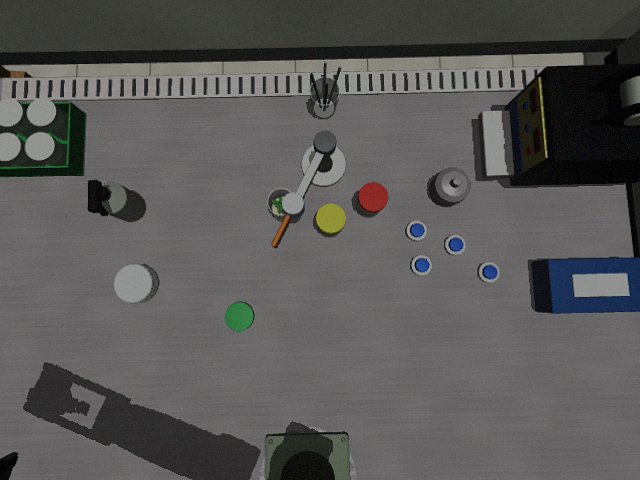

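Run:
```python
import cv2
a=cv2.imread("pics/top0.png")[120:290,230:510]; cv2.imwrite("pics/topc.png",cv2.resize(a,None,fx=2.85,fy=2.85,interpolation=cv2.INTER_CUBIC))
a=cv2.imread("pics/side0.png")[165:295,230:400]; cv2.imwrite("pics/sidec.png",cv2.resize(a,None,fx=4.5,fy=4.5,interpolation=cv2.INTER_CUBIC))
```

```text
(no output)
```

View pics/topc.png

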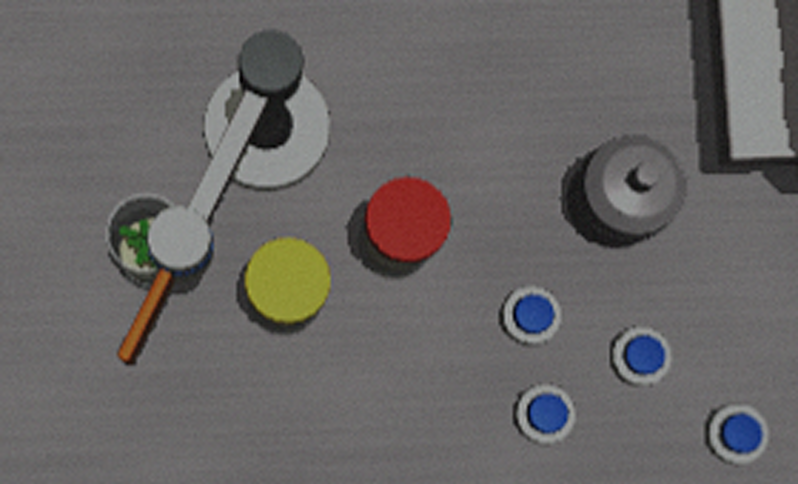

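View pics/sidec.png

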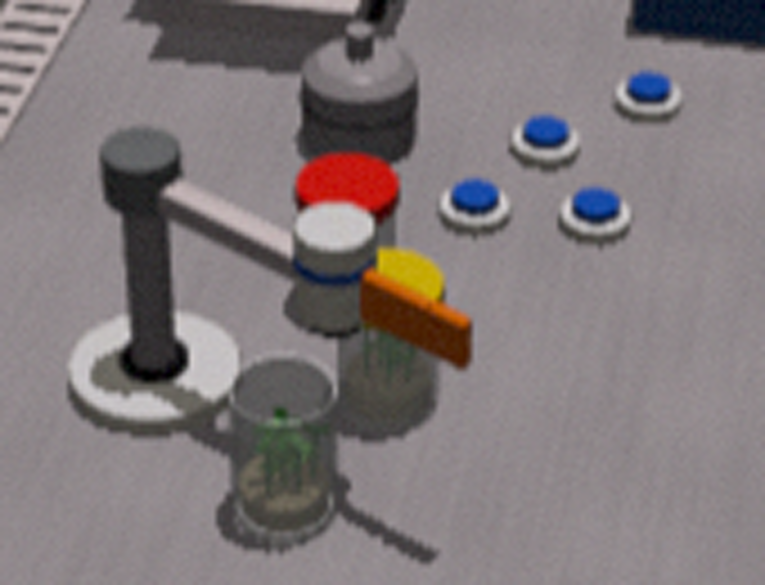

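```bash
cat > h.py <<'E'
import numpy as np,cv2,pickle
def w(c,px,z):
    K=np.array([[c["fx"],0,c["cx"]],[0,c["fy"],c["cy"]],[0,0,1]])
    u=cv2.undistortPoints(np.array([[px]],float),K,np.array(c["distortion"]))[0,0]
    R=cv2.Rodrigues(np.array(c["rvec"],float))[0]; t=np.array(c["tvec"]).ravel()
    o=-R.T@t; d=R.T@np.array([u[0],u[1],1]); return (o+d*(z-o[2])/d[2])
E
python3 - <<'E'
from h import *
T=pickle.load(open("top0.pkl","rb"));S=pickle.load(open("side0.pkl","rb"))
t=lambda x,y,z:w(T,(230+(x-1)/2.85,120+(y-1)/2.85),z)[:2].round(4)
s=lambda x,y,z:w(S,(230+(x-1.75)/4.5,165+(y-1.75)/4.5),z)[:2].round(4)
print("hub",t(271,62,.181),s(141,153,.181))
print("cam",t(180,236,.193),s(335,226,.193))
print("foot",t(267,126,.01),s(155,362,.01))
print("fin",t(167,272,.172),t(126,354,.172), s(470,320,.172))
print("rim",t(150,240,.095),s(283,391,.095),'L',t(108,240,.095))
print("jarbase",s(281,490,.0))
print("yel",t(287,280,.097)); print("red",t(408,219,.097),s(347,186,.097))
for a,b in (((533,314),(475,195)),): pass
for p in ((533,314),(548,412),(645,354),(742,433)):
    q=t(*p,.025); print("btn",q,np.hypot(*q))
for p in ((475,195),(596,204),(546,131),(649,86)): print(s(*p,.025),s(*p,.018))
E
```

```text
hub [ 0.7304 -0.053 ] [ 0.7305 -0.0507]
cam [0.5996 0.0154] [0.599  0.0137]
foot [ 0.7332 -0.053 ] [ 0.7346 -0.0641]
fin [0.5776 0.0263] [0.5184 0.0567] [0.5149 0.0553]
rim [0.6174 0.0439] [0.623  0.0457] L [0.6181 0.0771]
jarbase [0.6304 0.027 ]
yel [ 0.5824 -0.0634]
red [ 0.629  -0.1603] [ 0.6292 -0.1607]
btn [ 0.5609 -0.2718] 0.6232848867091195
btn [ 0.4783 -0.28  ] 0.5542299973837577
btn [ 0.5249 -0.3634] 0.6384195877320809
btn [ 0.4573 -0.4392] 0.6340504159765216
[ 0.5612 -0.2697] [ 0.5626 -0.2796]
[ 0.4772 -0.2767] [ 0.478  -0.2866]
[ 0.5241 -0.3601] [ 0.5252 -0.3707]
[ 0.4572 -0.4369] [ 0.4578 -0.448 ]
```

Shutter candidates in the top picture: (417,230), (456,244), (422,265) and (489,272). Their distances from the base come out at 0.623, 0.638, 0.554 and 0.634 m, so the nearest is (422,265), at about (0.478, -0.279), clearly separate in the crop. There are three jars: open (283,204), yellow lid (331,218) and red lid (373,197). The open one, with green plantlets, is at about (0.620, 0.045). The camera is now ~14° short of it, so I have to push towards +y.

drive_tool(steps=[{"tz":40,"claw":0},{"tz":40,"tx":10,"ty":-15,"claw":0},{"tx":30,"ty":-46,"roll":-6,"claw":0},{"tx":30,"ty":-46,"roll":-6,"claw":0},{"tx":30,"ty":-46,"roll":-6,"claw":0},{"tx":30,"ty":-46,"claw":0},{"tx":30,"ty":-46,"claw":0},{"tx":30,"ty":-46,"claw":0},{"tx":30,"ty":-46,"claw":0},{"claw":0}])

```text
$.steps[0]: bad value
```

Run:
```python
import cv2
a=cv2.imread("pics/top0.png")[180:235,255:315]; cv2.imwrite("pics/jart.png",cv2.resize(a,None,fx=10,fy=10,interpolation=cv2.INTER_CUBIC))
a=cv2.imread("pics/side0.png")[240:290,270:315]; cv2.imwrite("pics/jars.png",cv2.resize(a,None,fx=12,fy=12,interpolation=cv2.INTER_CUBIC))
```

```text
(no output)
```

View pics/jart.png

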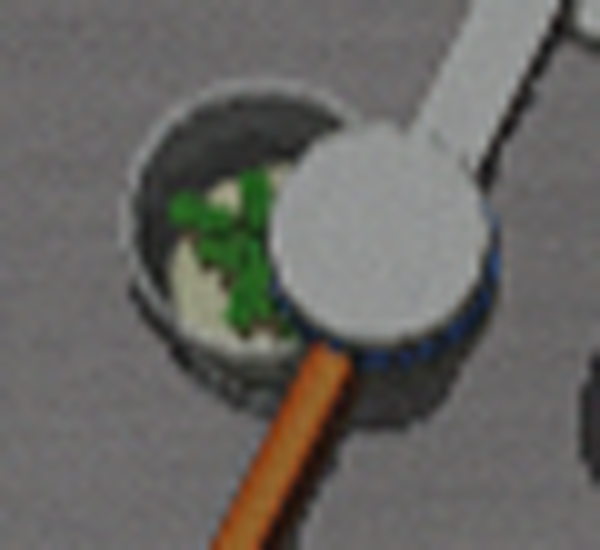

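View pics/jars.png

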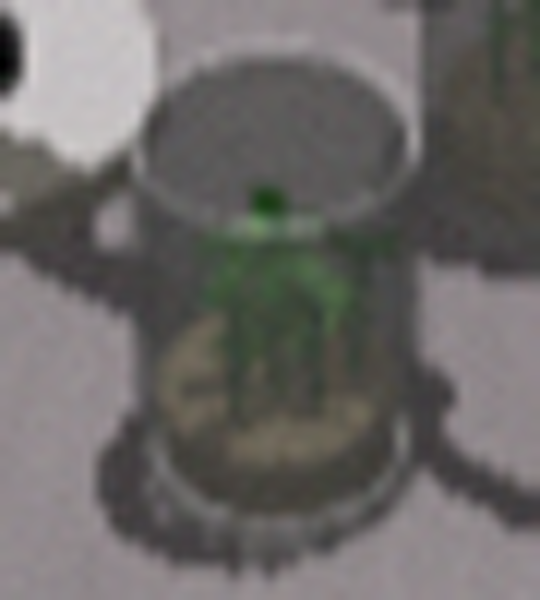

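The close crop confirms the open jar: no lid, green plantlets. Its rim is centred at about (267,222) in the ×10 top crop and (277,140) in the ×12 side crop. The move call was refused, so I'll try again with complete rows.

drive_tool(steps=[{"tx":0,"ty":0,"tz":40,"roll":0,"claw":0},{"tx":10,"ty":-15,"tz":40,"roll":0,"claw":0}])

```text
t: 0.35
ee_pos: [0.1637, 0.5385, 0.3107]
tcp_rot: [-0.423, -3.112, 0.004]
ft_force: [1.1, -0.2, 0.1]
gripper_width: 0.0513
```

Run:
```python
from h import *
T=pickle.load(open("top0.pkl","rb"));S=pickle.load(open("side0.pkl","rb"))
P=np.array([.7305,-.0525])
t=lambda x,y,z:w(T,(255+(x-4.5)/10,180+(y-4.5)/10),z)[:2]
s=lambda x,y,z:w(S,(270+(x-5.5)/12,240+(y-5.5)/12),z)[:2]
def ang(p): d=p-P; return np.degrees(np.arctan2(d[1],-d[0])).round(2),np.hypot(*d).round(4)
for n,q in (("jar t",t(267,222,.095)),("jar s",s(277,140,.095)),("cam",t(380,232,.193)),("left",t(125,222,.095)+[0,-.032]),("topedge",t(260,78,.095)-[.032,0])): print(n,q.round(4),ang(q))
```

```text
jar t [0.6222 0.0462] (np.float64(42.34), np.float64(0.1465))
jar s [0.623  0.0445] (np.float64(42.05), np.float64(0.1448))
cam [0.599  0.0159] (np.float64(27.48), np.float64(0.1482))
left [0.623  0.0462] (np.float64(42.54), np.float64(0.1459))
topedge [0.6235 0.0473] (np.float64(42.99), np.float64(0.1463))
```

drive_tool(steps=[{"tx":30,"ty":-46,"tz":0,"roll":-6,"claw":0},{"tx":30,"ty":-46,"tz":0,"roll":-6,"claw":0},{"tx":30,"ty":-46,"tz":0,"roll":-6,"claw":0},{"tx":30,"ty":-46,"tz":0,"roll":0,"claw":0},{"tx":30,"ty":-46,"tz":0,"roll":0,"claw":0},{"tx":30,"ty":-46,"tz":0,"roll":0,"claw":0},{"tx":30,"ty":-46,"tz":0,"roll":0,"claw":0},{"tx":30,"ty":-46,"tz":0,"roll":0,"claw":0},{"tx":30,"ty":-46,"tz":0,"roll":0,"claw":0},{"tx":30,"ty":-46,"tz":0,"roll":0,"claw":0}])

```text
t: 1.6
ee_pos: [0.4648, 0.0772, 0.3109]
tcp_rot: [-0.908, -3.007, -0.0]
ft_force: [-0.5, 0.5, 0.5]
gripper_width: 0.0001
```

drive_tool(steps=[{"tx":25,"ty":-40,"tz":0,"roll":0,"claw":0},{"tx":25,"ty":-40,"tz":0,"roll":0,"claw":0},{"tx":0,"ty":0,"tz":0,"roll":0,"claw":0},{"tx":0,"ty":0,"tz":-50,"roll":0,"claw":0},{"tx":0,"ty":0,"tz":-50,"roll":0,"claw":0},{"tx":0,"ty":0,"tz":-40,"roll":0,"claw":0},{"tx":0,"ty":0,"tz":-26,"roll":0,"claw":0},{"tx":0,"ty":0,"tz":0,"roll":0,"claw":0}])

```text
t: 2.6
ee_pos: [0.5114, 0.0003, 0.1426]
tcp_rot: [-0.904, -3.002, 0.001]
ft_force: [0.7, 0.5, 0.6]
gripper_width: -0.0004
```

```bash
cat > snap.py <<'E'
import sys,cv2,pickle
from cell import r
k=sys.argv[1]
o=[]
for n,(x,y,f) in (("top",(230,120,4)),("side",(230,165,4))):
    c=r.camera(n); pickle.dump(c,open(f"{n}{k}.pkl","wb"))
    a=c["color"][y:y+140,x:x+190,::-1]
    cv2.imwrite(f"pics/{n}{k}.png",cv2.resize(a,None,fx=f,fy=f,interpolation=cv2.INTER_CUBIC))
E
python3 snap.py 1
```

```text
(no output)
```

View pics/side1.png

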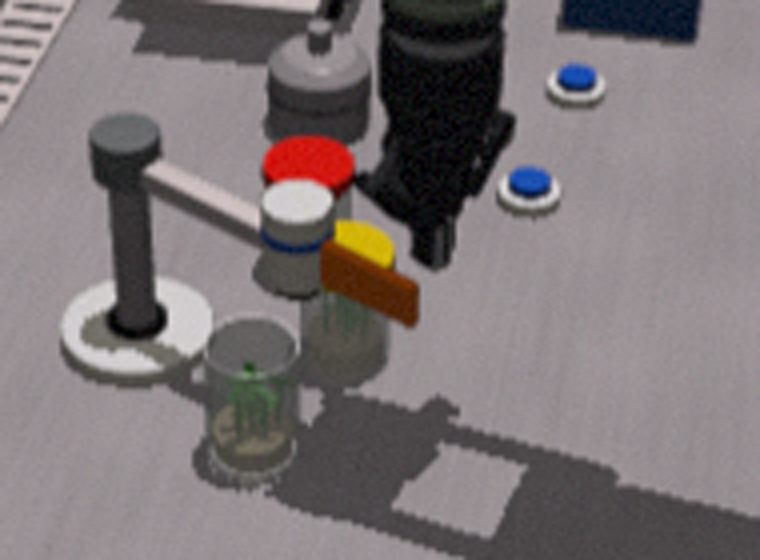

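View pics/top1.png

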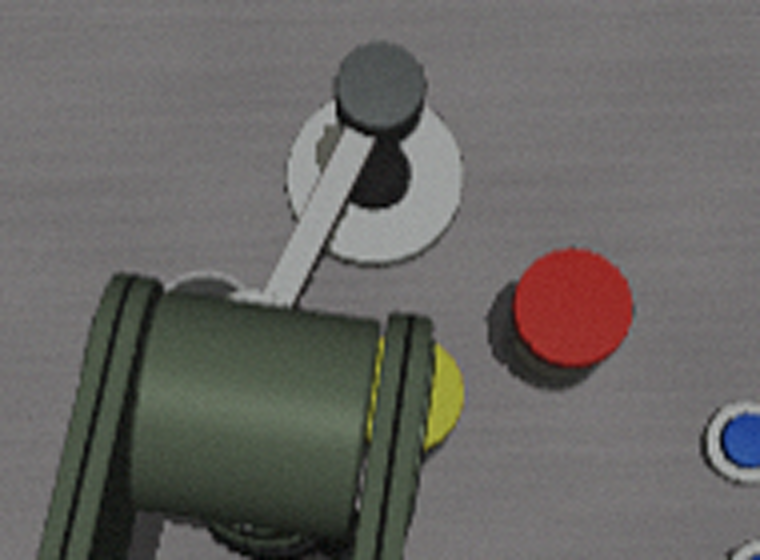

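drive_tool(steps=[{"tx":7,"ty":11,"tz":0,"roll":0,"claw":0},{"tx":6,"ty":9,"tz":0,"roll":0,"claw":0},{"tx":3,"ty":5,"tz":0,"roll":0,"claw":0},{"tx":2,"ty":4,"tz":0,"roll":0,"claw":0},{"tx":1,"ty":3,"tz":0,"roll":0,"claw":0},{"tx":0,"ty":0,"tz":0,"roll":0,"claw":0}])

```text
t: 3.45
ee_pos: [0.5334, 0.031, 0.1452]
tcp_rot: [-0.907, -3.008, -0.0]
ft_force: [0.7, 0.2, -0.1]
gripper_width: 0.0001
```

drive_tool(steps=[{"tx":1,"ty":4,"tz":0,"roll":0,"claw":0},{"tx":1,"ty":4,"tz":0,"roll":0,"claw":0},{"tx":2,"ty":4,"tz":0,"roll":0,"claw":0}])

```text
t: 3.82
ee_pos: [0.5374, 0.043, 0.1452]
tcp_rot: [-0.908, -3.008, 0.0]
ft_force: [0.1, -2.9, -0.7]
gripper_width: -0.0
```

```bash
python3 snap.py 2
```

```text
(no output)
```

View pics/side2.png

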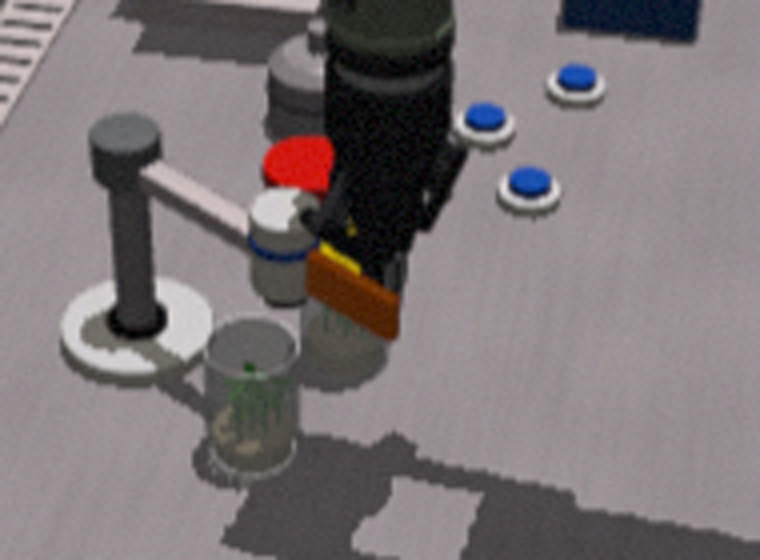

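View pics/top2.png

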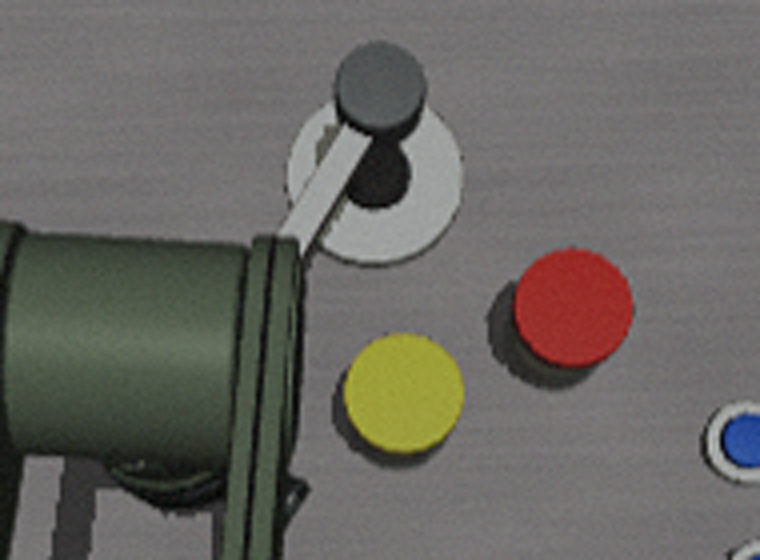

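drive_tool(steps=[{"tx":2,"ty":5,"tz":0,"roll":-1,"claw":0},{"tx":2,"ty":5,"tz":0,"roll":-1,"claw":0},{"tx":3,"ty":5,"tz":0,"roll":-1,"claw":0},{"tx":3,"ty":5,"tz":0,"roll":-1,"claw":0},{"tx":3,"ty":4,"tz":0,"roll":-1,"claw":0},{"tx":3,"ty":4,"tz":0,"roll":0,"claw":0}])

```text
t: 4.68
ee_pos: [0.5534, 0.0712, 0.1453]
tcp_rot: [-1.038, -2.965, 0.0]
ft_force: [0.1, -2.2, 1.1]
gripper_width: -0.0002
```

```bash
python3 snap.py 3
```

```text
(no output)
```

View pics/side3.png

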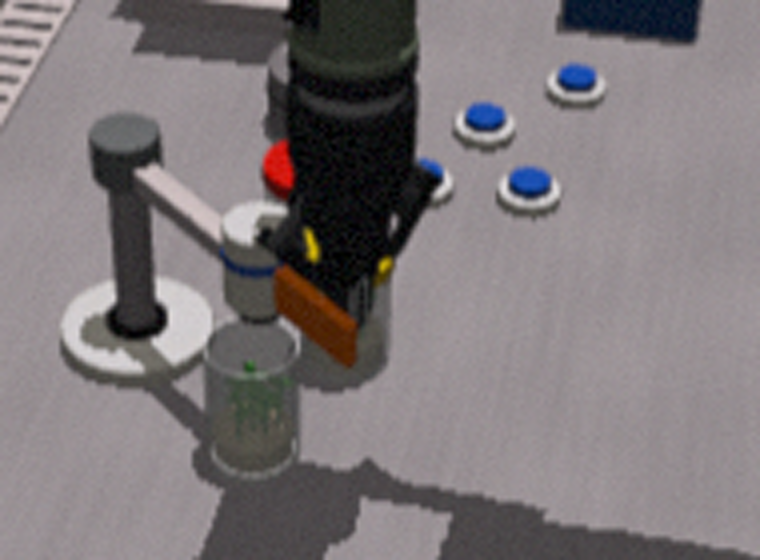

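View pics/top3.png

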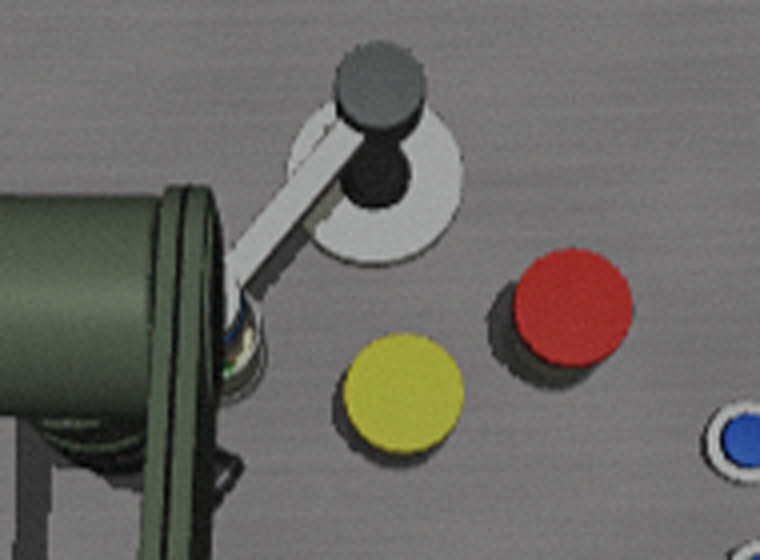

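Run:
```python
from h import *
T=pickle.load(open("top3.pkl","rb"));S=pickle.load(open("side3.pkl","rb"))
P=np.array([.7305,-.0525])
t=lambda x,y,z:w(T,(230+(x-1.5)/4,120+(y-1.5)/4),z)[:2]
s=lambda x,y,z:w(S,(230+(x-1.5)/4,165+(y-1.5)/4),z)[:2]
def ang(p): d=p-P; return np.degrees(np.arctan2(d[1],-d[0])).round(2),np.hypot(*d).round(4)
print(s(258,224,.193),ang(s(258,224,.193)), ang(s(298,204,.193)))
for a,b in (((338,122),(232,254)),((363,137),(250,285))):
    d=t(*b,.162)-t(*a,.162); print(np.degrees(np.arctan2(d[1],-d[0])))
print(ang(s(253,347,.095)))
```

```text
[0.61789645 0.04268521] (np.float64(40.21), np.float64(0.1474)) (np.float64(27.69), np.float64(0.1495))
39.210385969182006
37.90704895923628
(np.float64(42.0), np.float64(0.1457))
```

drive_tool(steps=[{"tx":2,"ty":2,"tz":0,"roll":0,"claw":0},{"tx":2,"ty":2,"tz":0,"roll":0,"claw":0},{"tx":1,"ty":1,"tz":0,"roll":0,"claw":0},{"tx":0,"ty":0,"tz":0,"roll":0,"claw":0},{"tx":-7,"ty":-8,"tz":0,"roll":0,"claw":0},{"tx":-20,"ty":-24,"tz":0,"roll":0,"claw":0},{"tx":-20,"ty":-40,"tz":20,"roll":0,"claw":0},{"tx":-20,"ty":-40,"tz":20,"roll":0,"claw":0},{"tx":-10,"ty":-50,"tz":0,"roll":0,"claw":0},{"tx":0,"ty":-50,"tz":0,"roll":0,"claw":0}])

```text
t: 6.02
ee_pos: [0.4808, -0.1379, 0.1862]
tcp_rot: [1.037, 2.963, -0.0]
ft_force: [0.8, 0.2, -0.2]
gripper_width: -0.0001
```

```bash
python3 snap.py 4
```

```text
(no output)
```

View pics/side4.png

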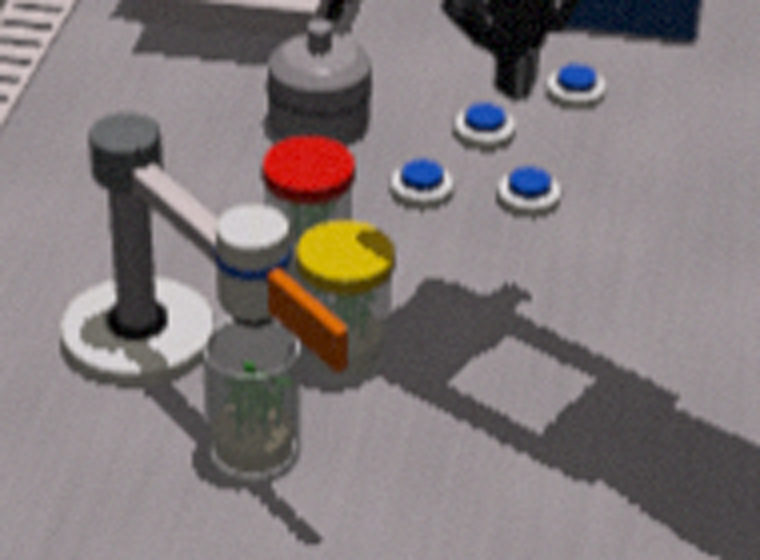

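View pics/top4.png

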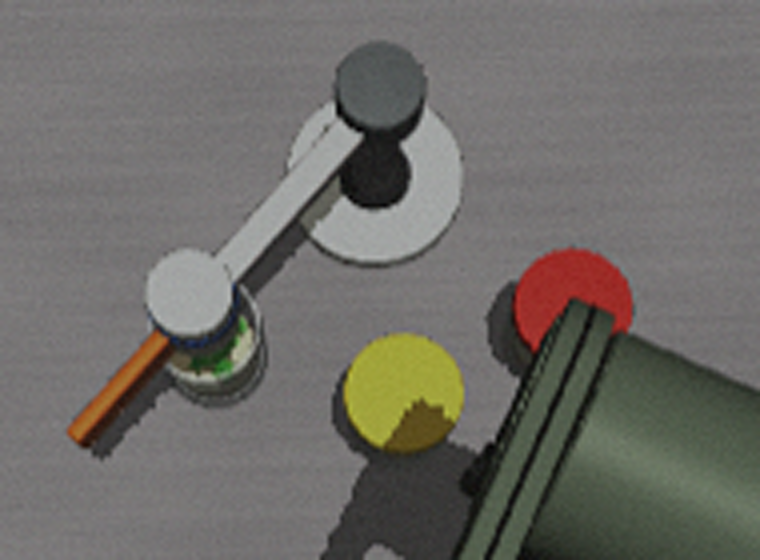

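Run:
```python
from h import *
T=pickle.load(open("top4.pkl","rb"));S=pickle.load(open("side4.pkl","rb"))
P=np.array([.7305,-.0525])
t=lambda x,y,z:w(T,(230+(x-1.5)/4,120+(y-1.5)/4),z)[:2]
s=lambda x,y,z:w(S,(230+(x-1.5)/4,165+(y-1.5)/4),z)[:2]
def ang(p): d=p-P; return np.degrees(np.arctan2(d[1],-d[0])).round(2),np.hypot(*d).round(4),p.round(4)
print(ang(t(190,293,.193)),ang(s(253,228,.193)),ang(t(79,436,.172)),ang(t(122,388,.172)))
print("jar",ang(s(253,347,.095)),"redge",ang(t(263,330,.095)+[0,.032]),"bench",s(253,228,.193))
a=cv2.resize(T["color"][170:225,260:310,::-1],None,fx=11,fy=11,interpolation=cv2.INTER_CUBIC)
b=cv2.resize(S["color"][210:260,275:320,::-1],None,fx=12,fy=12,interpolation=cv2.INTER_CUBIC)
cv2.imwrite("pics/t5.png",a);cv2.imwrite("pics/s5.png",b)
```

```text
(np.float64(42.02), np.float64(0.1485), array([0.6202, 0.0469])) (np.float64(42.1), np.float64(0.149), array([0.62  , 0.0474])) (np.float64(41.62), np.float64(0.2399), array([0.5512, 0.1068])) (np.float64(41.51), np.float64(0.2067), array([0.5757, 0.0845]))
jar (np.float64(42.0), np.float64(0.1457), array([0.6222, 0.045 ])) redge (np.float64(41.98), np.float64(0.1478), array([0.6206, 0.0463])) bench [0.61997281 0.04736676]
```

View pics/t5.png

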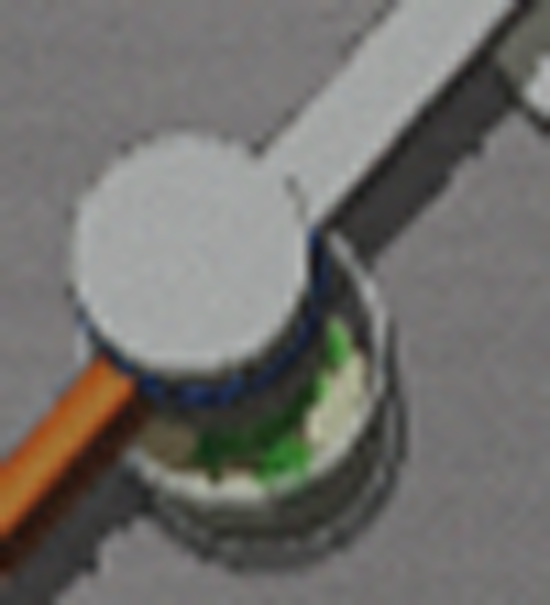

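View pics/s5.png

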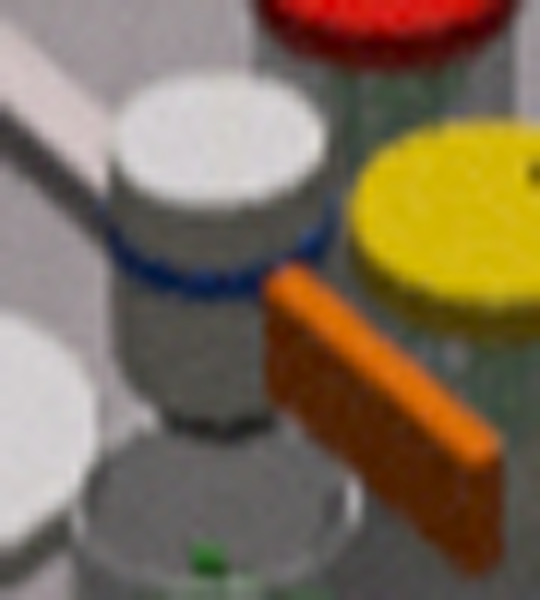

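The picture shows the camera centred over the open jar: lens 42.0° against jar 42.0–42.5°, within about 2 mm. Both lidded jars are unmoved. Next is the shutter at (0.478, -0.279), whose top triangulates to about z = 0.023.

drive_tool(steps=[{"tx":-1,"ty":-50,"tz":0,"roll":0,"claw":0},{"tx":-1,"ty":-50,"tz":0,"roll":0,"claw":0},{"tx":-1,"ty":-41,"tz":0,"roll":0,"claw":0},{"tx":0,"ty":0,"tz":-50,"roll":0,"claw":0},{"tx":0,"ty":0,"tz":-50,"roll":0,"claw":0},{"tx":0,"ty":0,"tz":-30,"roll":0,"claw":0},{"tx":0,"ty":0,"tz":-15,"roll":0,"claw":0},{"tx":0,"ty":0,"tz":0,"roll":0,"claw":0},{"tx":0,"ty":0,"tz":0,"roll":0,"claw":0}])

```text
t: 7.25
ee_pos: [0.4797, -0.2779, 0.0419]
tcp_rot: [1.036, 2.962, -0.002]
ft_force: [0.2, 0.3, 0.5]
gripper_width: -0.0001
```

Run:
```python
from cell import r
import cv2
c=r.camera("side")["color"][150:260,300:440,::-1]
cv2.imwrite("pics/b1.png",cv2.resize(c,None,fx=5,fy=5,interpolation=cv2.INTER_CUBIC))
```

```text
(no output)
```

View pics/b1.png

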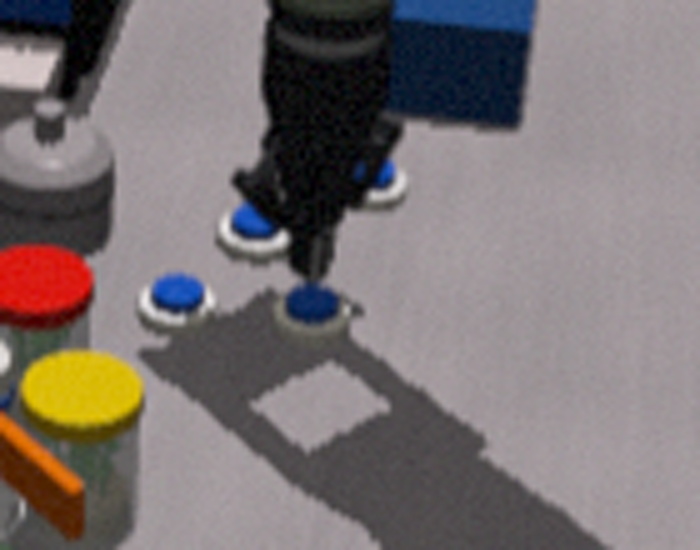

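Fingertips are directly above the nearest button, at (313,300) in the crop, with a small gap. Pressing gradually.

drive_tool(steps=[{"tx":0,"ty":0,"tz":-8,"roll":0,"claw":0},{"tx":0,"ty":0,"tz":-5,"roll":0,"claw":0},{"tx":0,"ty":0,"tz":-4,"roll":0,"claw":0},{"tx":0,"ty":0,"tz":-2,"roll":0,"claw":0},{"tx":0,"ty":0,"tz":0,"roll":0,"claw":0}])

```text
t: 7.92
ee_pos: [0.4781, -0.2769, 0.0211]
tcp_rot: [-1.037, -2.964, -0.0]
ft_force: [-1.9, 0.4, 1.2]
gripper_width: -0.0
```

drive_tool(steps=[{"tx":0,"ty":0,"tz":-2,"roll":0,"claw":0},{"tx":0,"ty":0,"tz":0,"roll":0,"claw":0}])

```text
t: 8.18
ee_pos: [0.4784, -0.2771, 0.0194]
tcp_rot: [1.038, 2.965, 0.0]
ft_force: [-2.0, 0.1, 1.8]
gripper_width: -0.0002
```

drive_tool(steps=[{"tx":0,"ty":0,"tz":-2,"roll":0,"claw":0},{"tx":0,"ty":0,"tz":0,"roll":0,"claw":0}])

```text
t: 8.43
ee_pos: [0.4785, -0.2772, 0.0174]
tcp_rot: [1.038, 2.965, -0.0]
ft_force: [-0.6, 1.2, 3.6]
gripper_width: 0.0001
```

drive_tool(steps=[{"tx":0,"ty":0,"tz":-1,"roll":0,"claw":0},{"tx":0,"ty":0,"tz":0,"roll":0,"claw":0}])

```text
t: 8.68
ee_pos: [0.4785, -0.2772, 0.0164]
tcp_rot: [1.037, 2.965, -0.0]
ft_force: [-0.0, -0.2, 3.9]
gripper_width: 0.0002
```

drive_tool(steps=[{"tx":0,"ty":0,"tz":-1,"roll":0,"claw":0},{"tx":0,"ty":0,"tz":0,"roll":0,"claw":0},{"tx":0,"ty":0,"tz":0,"roll":0,"claw":0}])

```text
t: 9.05
ee_pos: [0.4785, -0.2772, 0.016]
tcp_rot: [1.037, 2.965, -0.0]
ft_force: [-1.8, 1.9, 8.2]
gripper_width: 0.0002
```

drive_tool(steps=[{"tx":0,"ty":0,"tz":-0.5,"roll":0,"claw":0},{"tx":0,"ty":0,"tz":0,"roll":0,"claw":0},{"tx":0,"ty":0,"tz":0,"roll":0,"claw":0}])

```text
t: 9.43
ee_pos: [0.4786, -0.2772, 0.0159]
tcp_rot: [1.037, 2.965, -0.0]
ft_force: [-3.2, 2.0, 10.5]
gripper_width: -0.0003
```

drive_tool(steps=[{"tx":0,"ty":0,"tz":4,"roll":0,"claw":0},{"tx":0,"ty":0,"tz":8,"roll":0,"claw":0},{"tx":0,"ty":0,"tz":20,"roll":0,"claw":0},{"tx":0,"ty":0,"tz":50,"roll":0,"claw":0},{"tx":0,"ty":0,"tz":50,"roll":0,"claw":0},{"tx":-15,"ty":-20,"tz":20,"roll":0,"claw":0},{"tx":-20,"ty":-40,"tz":0,"roll":0,"claw":0},{"tx":-20,"ty":-40,"tz":0,"roll":0,"claw":0},{"tx":0,"ty":0,"tz":0,"roll":0,"claw":0},{"tx":0,"ty":0,"tz":0,"roll":0,"claw":0}])

```text
t: 10.68
ee_pos: [0.4232, -0.3766, 0.1663]
tcp_rot: [-1.038, -2.964, -0.002]
ft_force: [0.9, 0.2, -0.7]
gripper_width: -0.0001
```

Run:
```python
from cell import r
import cv2
for n in("top","side"): cv2.imwrite(f"pics/{n}9.png",r.camera(n)["color"][:,:,::-1])
```

```text
(no output)
```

View pics/top9.png

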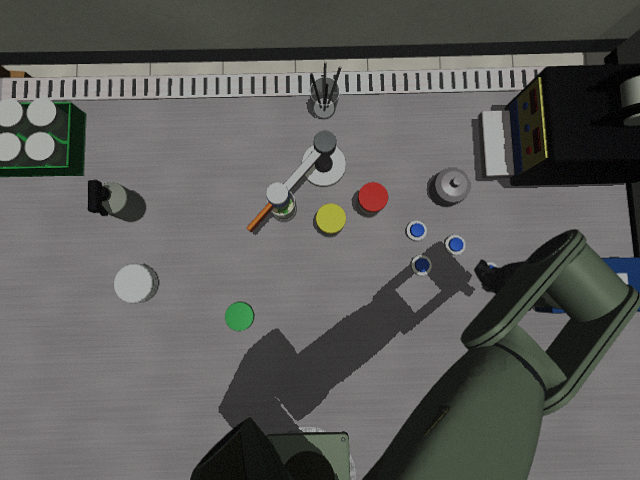

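View pics/side9.png

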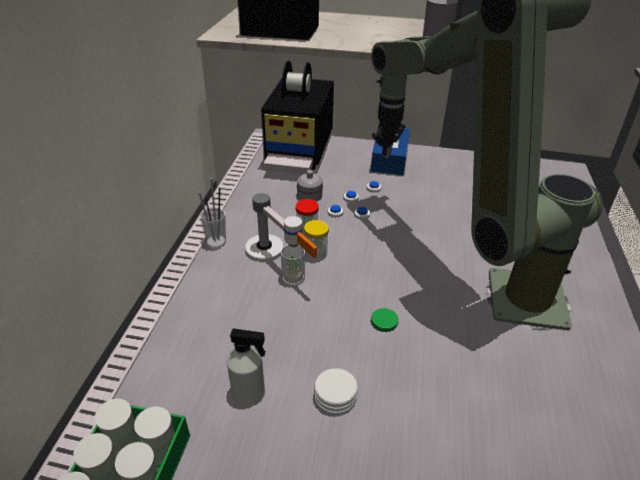

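The camera is over the open jar, the shutter has come back up, everything else is at its first pixel positions, and the arm is clear of everything.

```bash
python3 -c "
from cell import r
print(r.finish_job())"
```

```text
the job is handed in; nothing more can be done
None
```

The job is done and handed in at about 10.8 s of the 64 s allowed. I got no verdict back.

- **Swing arm:** I pushed the orange fin round with the shut fingertips, about 15°, with force readings of about 3 N. I measured the result with the arm backed off. The camera centre was at 42.0–42.1° about the pivot and the open jar at 42.0–42.5°, so the lens is within about 2 mm of centre. Two readings off the fin came out slightly lower, at 41.5–41.6°, which would put the lens up to about 2.6 mm off in angle.
- **Shutter button:** After that I pressed the button nearest the robot's base until it hit its stop. The force rose from 3.9 N to 10.5 N while the fingertip stayed at about 16 mm height. I then lifted clear, and the button looked up again in the last pictures, though I judged that by eye and did not measure it.
- **Everything else:** In the final pictures the jars, lid, dishes, spray bottle and pot stand where they started, and the robot touches nothing.

The first move call was refused because its rows were incomplete; nothing moved.

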